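Seat the mounting plate on the stand foot's locating pin and latch it

TASK

Pick up the aluminium mounting plate by its bridge handle and set it, square with the stand's flat foot, so that the hole in its middle drops over the foot's locating pin and it lies flat and fully home; feel for the pin with light pressure and never force or drop it. Then swing the foot's latch fully shut over the end of the plate, let go, and leave the other things on the case where they are.

Things in the scene. Friction and masses are not known exactly. Their poses are not given: they have to be found in the camera images.
- plate: Loose aluminium plate, 0.3 to 0.6 kg: 90 (its x) x 150 (its y) x 8 mm (z); origin at the centre of its underside, z up. A plain round 14.5 mm hole goes through it at the origin, under a bridge handle that runs along its y. Same either way round.
- plate_handle (a point): Middle of the plate's handle bar, right over the hole, 51 mm above the underside. Flat-sided bar 14 mm wide (plate x), 82 mm long (plate y), 16 mm tall (43 to 59 mm above the underside), on two 14 x 10 mm legs at y = +-36 mm.
- foot: Black steel foot of a stand, fixed to the case: 120 (its x) x 240 (its y) x 14 mm (z); origin at the centre of its underside. The seated plate lies on its upper face, long side along long side, either way round. Force between the plate and the foot or pin must stay under 30 N; 2 to 6 N of press is enough to feel and slide.
- pin_slot (a point): Centre of the grey 34 mm square insert in the middle of the foot's upper face, 14 mm above the case lid. A rigid 12 mm steel pin, 1 mm bevel at its tip, rises from it to 12 mm above the upper face. The pin is clamped off centre: up to 6 mm from this point along the foot's x and up to 6 mm along its y. That offset is not measured.
- latch (a joint): Flat steel latch on an upright pivot, 0 to 1.9 rad. 0 = shut at its stop: nose to the foot's -y, over the plate's end, tail to +y. Starts open at 1.5 to 1.75, tail to about the foot's -x; it shuts clockwise seen from above. 0.06 N m of friction, stays where left. Arm 14 mm wide, 25.5 to 31.5 mm above the case lid, 3.5 mm over the seated plate.
- latch_pivot (a point): Pivot axis of the latch, at (0, +102) mm in the foot's frame, at the arm's underside. From it the nose reaches 52 mm and the tail 80 mm.
- latch_grip (a point): Point on the axis of the latch's upright round grip (16 mm in diameter), 72 mm from the pivot on the tail. The grip stands 31.5 to 64.5 mm above the case lid; the point is 49.5 mm above it.
- converter: Bystander: white signal converter box 100 x 130 x 36 mm, loose, origin at the centre of its underside.
- tape_roll: Bystander: roll of grey tape lying flat, 100 mm in diameter, 48 mm high, loose, origin at the centre of its underside.
- screwdriver: Bystander: black-handled screwdriver 200 mm long lying on the case near the robot, loose, its x along its shaft.
Things that resemble listed ones, but are neither listed nor needed, are in the scene too. There is more than one size of the plate; the job needs the middle-sized.

How it is judged:
On the way, in this order (a step that is already met when the one before it is completed fails the run):
1. the plate is home on the pin: flat on the foot, square with it (z of plate in the frame of foot between 0.011 and 0.0165 m and horizontal distance between plate and foot below 0.014 m and angle between plate's own z axis and vertical below 0.035 rad and angle between the x axis of plate and the x axis of foot, either way round below 0.14 rad), for 0.2 s.
2. the latch is shut over the plate (value of joint latch below 0.15 rad), for 0.2 s.
At the end, for the whole second after the job is handed in: The plate lies flat (within 2 degrees) on the foot's upper face (within 2.5 mm of height), its origin within 14 mm of the foot's centre (so the pin is in the hole) and its long side within 8 degrees of the foot's; the latch is within 0.15 rad of shut; all is at rest and released (all of step 1 and value of joint latch below 0.15 rad and linear speed of plate below 0.01 m/s); the robot touches nothing.
It fails at once if the plate is pressed, knocked or dropped on the foot or its pin with more than 30 N (contact force between plate and foot above 30 N).
It fails at once if the converter is moved by more than 30 mm (distance of converter from where it was at the start of the episode above 0.03 m).
It fails at once if the tape roll is moved by more than 30 mm (distance of tape_roll from where it was at the start of the episode above 0.03 m).
It fails at once if the screwdriver is moved by more than 30 mm (distance of screwdriver from where it was at the start of the episode above 0.03 m).
It also fails if it takes over 72 s, if anything falls off the work surface, if the arm or the gripper's body presses on something with over 40 N, if the wrist force passes 120 N, or if a joint passes its speed limit or range.

ROBOT

A 6-joint arm with a two-finger parallel gripper is mounted at the origin on the work surface. World frame = base frame: x ahead of the robot, y to its left, z up, the work surface at z = 0. Lengths are in m, angles in rad, forces in N, time in s.
With the tool pointing down it reaches from about 0.35 to 0.925 m from the base axis. Payload 6.4 kg.
Tool frame: the origin (TCP) lies where the fingers leave the gripper's body, on its centre line; the fingertips stand 73 mm ahead of it and the grasp point (between the pads) lies 54 mm ahead of it; z points along the fingers, y is the line along which they close (so a half turn about z gives the same grasp; the last joint's range is limited). The gripper opens to 85 mm and grips with 20 to 120 N. Pads are 22 mm wide; open, the fingers measure 114 mm over their backs; the gripper's body (76 mm by 85 mm) begins 54 mm behind the grasp point. The pads swing forward as they close: fully open they stand 13 mm farther back than shut.
Start: joints at [1.02, 0.245, 1.558, -0, 1.339, -0.174], TCP at [0.239, 0.604, 0.304] pointing down, gripper open.
Joint ranges: [-3.13, 3.13], [-1.02, 2.26], [0.13, 2.54], [-0.95, 4.09], [0.21, 2.88], [-2.74, 2.74]. Speed limits (rad/s): [2.57, 2.57, 3.14, 3.14, 3.14, 3.14].

INTERFACE

Orientations are given as a rotation vector (axis times angle).
In Python, from plant import get_obs, read_camera, sign_off gives the robot as it stands. The module is installed in compiled form; this text tells all that it offers.
- The arm moves only by the tool step_arm, never from a script. Its argument "steps" is a list that holds one entry, the list of rows, each a list of 7 numbers: the opening, from 0 (shut) to 1 (fully open), then the shift along the tool's x, y, z in m, then the turn, a rotation vector about the tool's x, y, z in degrees. A call has 1 to 8 rows; each row shifts and turns the commanded pose from where the row before left it, along the tool's axes as they then stand; what a row does not reach is not made up. A row lasts 1/10 s, in which the tool goes at most 50 mm and 8.59 degrees, less where a joint would pass 70% of its speed; a pose out of reach is approached as far as the arm can. A call with a gripper value outside its range is refused whole. The fingers move at their own pace and stop on an object; "squeeze" is the grip in N (left out, the last holds). Time passes only in rows, so rows that do not move let the fingers close. It gives the time, the measured TCP pose, the force, the opening and the grip force at its end, in the units of the state.
- get_obs(): the state, without advancing time (a new reading comes with each control period).
- read_camera(name): name is "scene" or "side" or "wrist"; returns a dict with "image" (480x640x3 uint8, red, green, blue), "fov_y" (degrees; the focal length in pixels is half the picture's height over the tangent of half this angle, whatever the lens; pixels are square), "cx", "cy" (the principal point, pixels), "dist" ([k1, k2, p1, p2, k3] as OpenCV has them; the pictures are not rectified), "world_to_cam" (4x4, takes a point from world to camera coordinates). Camera axes: x right, y down, z forward; pixel columns grow to the right and rows downward; lengths in m; the calibration is good to about 2 mm. A picture is of the moment at which its call begins. There is no depth.
- sign_off(): hands the job in; it is judged then, once.
The state is a dict: "t": time; "q": joint angles; "qd": joint speeds; "effort": joint torques, N m; "position": TCP position; "tcp_rot": TCP orientation; "force": force on the tool from outside, world axes, zero at the start; "ft_torque": the same for the moment, N m; "gripper_width": opening from 0.0 (shut) to 1.0 (fully open); "finger_force": force on a finger pad.
Only numpy, scipy, OpenCV 4.12 (cv2) and the standard library are available. Lean on these libraries where they do the work, as an engineer would, in place of code of your own. Each camera call takes 0.05 s, during which the arm holds its last target. There are 200 camera calls.

## Working session

There is one attempt and no reset: what is moved stays moved. The work goes in short steps, Python scripts to look and compute and a tool call to move; the robot and the scene stay as the last step left them, time stands still between calls to the robot, and variables do not carry over. Pictures are saved under pics/ and viewed, at most 10 in all, crops included, and the job is handed in when it is done.

Besides the shell and the picture viewer there is one more tool, called after "Call:" as a command line: name --argument value ..., lists and objects as JSON in quotes. step_arm: Moves the arm, as the interface text tells. Its arguments: {"type":"object","properties":{"steps":{"type":"array"},"squeeze":{"type":"number"}},"required":["steps"]}

```bash
mkdir -p pics; cat > h.py <<'E'
import numpy as np, cv2, pickle
from plant import get_obs, read_camera, sign_off
from scipy.spatial.transform import Rotation as R
def shot(n,tag):
    d=read_camera(n); cv2.imwrite(f'pics/{tag}.png',d['image'][:,:,::-1]); pickle.dump(d,open(f'pics/{tag}.pkl','wb')); return d
def load(tag): return pickle.load(open(f'pics/{tag}.pkl','rb'))
def K(d):
    f=240/np.tan(np.radians(d['fov_y'])/2); return np.array([[f,0,d['cx']],[0,f,d['cy']],[0,0,1.]])
def ray(d,p,z):
    u=cv2.undistortPoints(np.array(p,float).reshape(-1,1,2),K(d),np.array(d['dist'],float)).reshape(-1,2)
    M=np.array(d['world_to_cam']); Rw=M[:3,:3].T; c=-Rw@M[:3,3]
    v=np.c_[u,np.ones(len(u))]@Rw.T
    return c+v*((z-c[2])/v[:,2])[:,None]
def proj(d,P):
    M=np.array(d['world_to_cam']); return cv2.projectPoints(np.array(P,float).reshape(-1,1,3),M[:3,:3],M[:3,3],K(d),np.array(d['dist'],float))[0].reshape(-1,2)
E
python3 - <<'E'
from h import *
o=get_obs(); print(o)
for n in('scene','side','wrist'):
    d=shot(n,n+'0'); M=np.array(d['world_to_cam']); print(n,d['fov_y'],d['dist'],-M[:3,:3].T@M[:3,3])
E
```

```text
{'t': 0.0, 'q': array([ 1.01988631e+00,  2.45795750e-01,  1.55904462e+00, -9.54677078e-06,
        1.33870233e+00, -1.74139561e-01]), 'qd': array([-0.00060912, -0.00145644, -0.0006324 ,  0.00043575,  0.00122871,
        0.00047328]), 'effort': array([-8.16330194e-04, -4.29511249e+01, -3.26128650e+01, -2.07075655e-04,
        5.45739997e-03, -3.19984986e-05]), 'position': array([0.23893822, 0.60402622, 0.30277546]), 'tcp_rot': array([-5.88203743e-01, -3.08533991e+00,  2.86858507e-03]), 'force': array([0.75235488, 0.67059223, 0.00125823]), 'ft_torque': array([ 0.03825269, -0.02074791,  0.03694798]), 'finger_force': 0.0, 'gripper_width': 0.998804380193541}
scene 48.94396647890421 [0.00975484 0.         0.         0.         0.        ] [ 1.05984764 -0.78404327  1.12315235]
side 48.408743600122605 [-0.08947798  0.          0.          0.          0.        ] [0.46171972 0.65292493 0.88276558]
wrist 65.17594879593354 [-0.04539062  0.          0.          0.          0.        ] [0.16245941 0.63479657 0.37244478]
```

View pics/scene0.png

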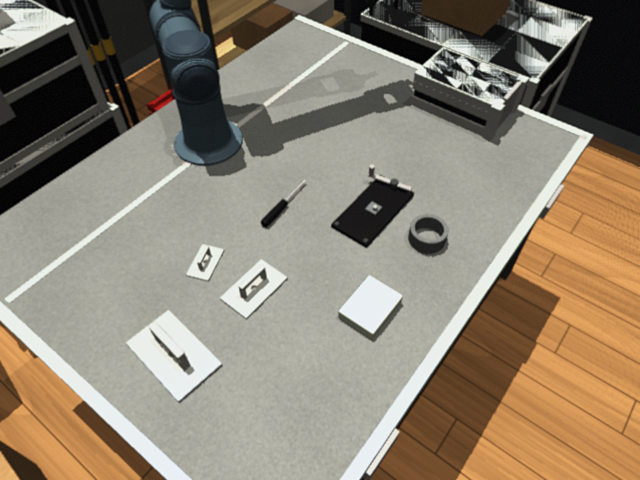

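View pics/side0.png

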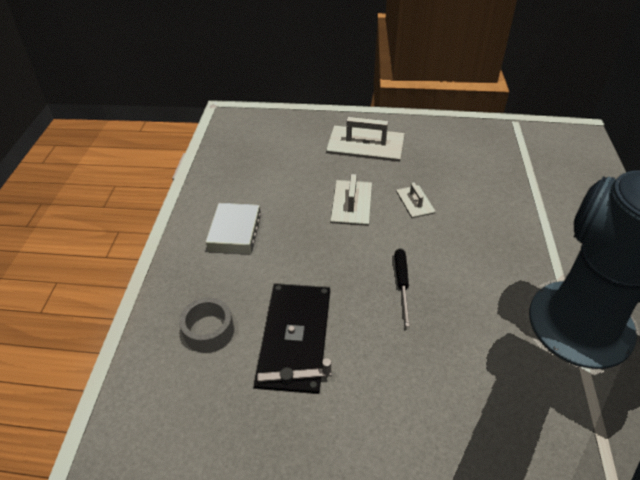

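Scene picture: the candidates for the plate are the large one at (174,355), the middle one at (254,288) and the small one at (205,262). In the side picture they are at (366,140), (351,200) and (416,200). I choose the middle one. The foot is at side (295,337), with its latch at (290,376) and grip at (327,366). Converter is at side (235,228), tape at (207,325), screwdriver at (403,285).

```bash
python3 - <<'E'
from h import *
d=load('side0');i=d['image'][:,:,::-1]
a=cv2.resize(i[165:235,322:392],None,fx=5.6,fy=5.6,interpolation=cv2.INTER_CUBIC)
b=cv2.resize(i[275:400,248:348],None,fx=4,fy=4,interpolation=cv2.INTER_CUBIC)
m=np.zeros((500,800,3),np.uint8); m[:392,:392]=a; m[:,400:]=b; cv2.imwrite('pics/m0.png',m)
for n,p in(('plates',[(366,143),(351,202),(416,202)]),('foot',[(274,285),(330,288),(320,391),(256,387)]),('mid',[(335,181),(372,182),(369,223),(332,221)])):
    print(n,ray(d,p,0.008 if n!='foot' else .014).round(3).tolist())
E
```

```text
plates [[0.456, -0.562, 0.008], [0.485, -0.317, 0.008], [0.327, -0.329, 0.008]]
foot [[0.632, -0.039, 0.014], [0.515, -0.041, 0.014], [0.514, 0.195, 0.014], [0.63, 0.197, 0.014]]
mid [[0.53, -0.393, 0.008], [0.436, -0.396, 0.008], [0.439, -0.247, 0.008], [0.526, -0.247, 0.008]]
```

View pics/m0.png

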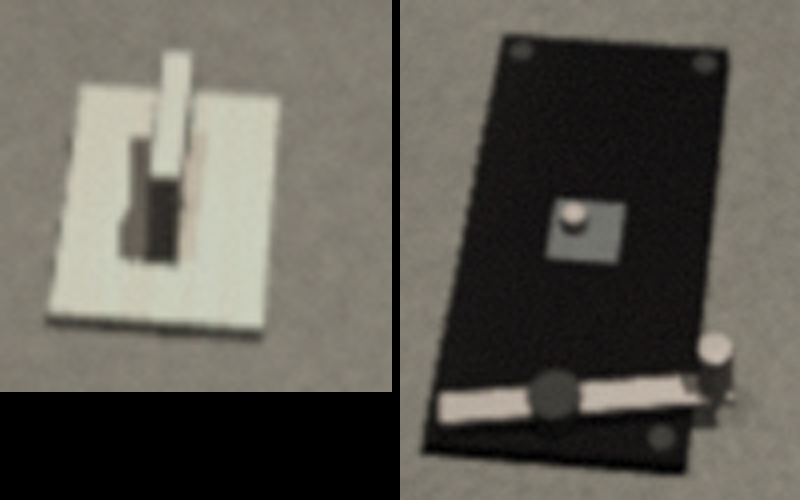

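```bash
cat >> h.py <<'E'
def fit(local,world):
    # 2D rigid fit: returns x,y,yaw, residual
    L=np.array(local,float);W=np.array(world)[:,:2];l=L-L.mean(0);w=W-W.mean(0)
    a=np.arctan2((l[:,0]*w[:,1]-l[:,1]*w[:,0]).sum(),(l*w).sum())
    Rm=np.array([[np.cos(a),-np.sin(a)],[np.sin(a),np.cos(a)]]); t=W.mean(0)-Rm@L.mean(0)
    return t,a,np.abs(L@Rm.T+t-W).max()
E
python3 - <<'E'
from h import *
d=load('side0')
c=lambda P,s,o,x0=0:[((x-x0+.5)/s-.5+o[0],(y+.5)/s-.5+o[1]) for x,y in P]
A=lambda P:c(P,5.6,(322,165)); B=lambda P:c(P,4,(248,275),400)
W=ray(d,A([(82,87),(280,98),(262,325),(50,315)]),.008)
print('plate',W.round(4).tolist(),fit([(.045,-.075),(-.045,-.075),(-.045,.075),(.045,.075)],W))
H=ray(d,A([(164,52),(191,54),(180,178),(152,175)]),.059);print('handle',H.round(4).tolist(),H.mean(0))
W=ray(d,B([(502,36),(728,50),(685,472),(424,452)]),.014)
t,a,r=fit([(.06,-.12),(-.06,-.12),(-.06,.12),(.06,.12)],W);print('foot',t,a,r)
I=ray(d,B([(554,198),(626,203),(616,264),(546,258)]),.014).mean(0);print('insert',I)
p=ray(d,B([(573,212)]),.026)[0];g=ray(d,B([(715,349)]),.0645)[0];v=ray(d,B([(554,394)]),.034)[0]
c_,s=np.cos(a),np.sin(a)
for n,q in(('pin',p),('grip',g),('piv',v)):
    e=q[:2]-t; print(n,q,'in foot',c_*e[0]+s*e[1],-s*e[0]+c_*e[1])
o=get_obs();print(R.from_rotvec(o['tcp_rot']).as_matrix().round(3))
E
```

```text
plate [[0.5268, -0.3967, 0.008], [0.4368, -0.396, 0.008], [0.4408, -0.248, 0.008], [0.5298, -0.247, 0.008]] (array([ 0.48352961, -0.3219228 ]), np.float64(-0.016861445860384155), np.float64(0.0018317174797443658))
handle [[0.4891, -0.3619, 0.059], [0.4774, -0.3614, 0.059], [0.4784, -0.2801, 0.059], [0.49, -0.2811, 0.059]] [ 0.48373607 -0.32110949  0.059     ]
foot [0.5750459  0.07778911] 0.0016849631196925203 0.0011080110642367469
insert [0.57595357 0.07419375 0.014     ]
pin [0.58169309 0.07214606 0.026     ] in foot 0.006637665309237569 -0.0056542382153632305
grip [0.50516599 0.16484872 0.0645    ] in foot -0.06973312408858294 0.08717723283480681
piv [0.57663134 0.17568172 0.034     ] in foot 0.001750380983981697 0.09788980430904795
[[-0.93   0.368 -0.001]
 [ 0.368  0.93  -0.001]
 [ 0.    -0.001 -1.   ]]
```

Call:
step_arm --steps '[[[1,-0.037,-0.03,0,0,0,8.55],[1,-0.041,-0.0245,0,0,0,8.55],[1,-0.0445,-0.018,0,0,0,8.55],[1,-0.047,-0.011,0,0,0,8.55],[1,-0.048,-0.004,0,0,0,8.55],[1,-0.048,0.003,0,0,0,8.55],[1,-0.047,0.01,0,0,0,8.55],[1,-0.045,0.017,0,0,0,8.55]]]'

```text
t: 0.95
position: [0.4275, 0.2676, 0.3038]
tcp_rot: [2.228, 2.215, 0.0]
force: [0.5, 1.1, -0.7]
gripper_width: 0.996
finger_force: 0.0
```

Call:
step_arm --steps '[[[1,-0.038,0.0215,0,0,0,0],[1,-0.038,0.0215,0,0,0,0],[1,-0.038,0.0215,0,0,0,0],[1,-0.038,0.0215,0,0,0,0],[1,-0.038,0.0215,0,0,0,0],[1,-0.038,0.0215,0,0,0,0],[1,-0.038,0.0215,0,0,0,0],[1,0,0,0,0,0,0]]]'

```text
t: 1.75
position: [0.5792, -0.0007, 0.3037]
tcp_rot: [2.226, 2.215, -0.001]
force: [-0.6, 1.1, 0.2]
gripper_width: 0.999
finger_force: 0.0
```

```bash
python3 - <<'E'
from h import *
d=shot('wrist','w1')
E
```

```text
(no output)
```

View pics/w1.png

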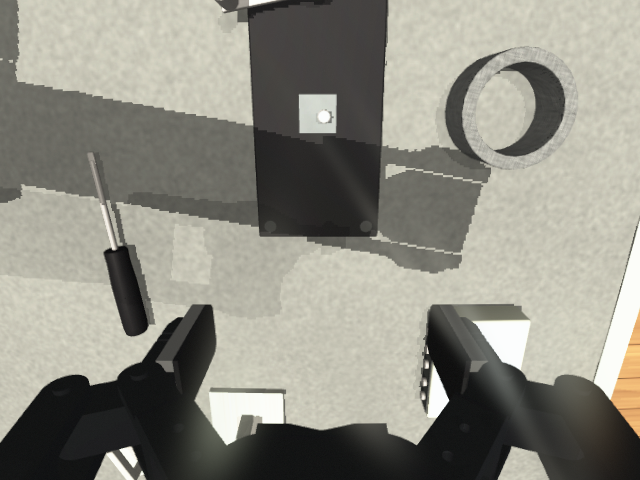

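Wrist picture: the foot's near corners are at (260,236) and (378,236). The insert is about (299..337, 94..133), and the pin tip is at (324,116), which is toward +x of the insert.

```bash
python3 - <<'E'
from h import *
d=load('w1');i=d['image'][:,:,::-1]
cv2.imwrite('pics/m1.png',cv2.resize(i[85:145,285:350],None,fx=10,fy=10,interpolation=cv2.INTER_CUBIC))
W=ray(d,[(260,236.5),(378.5,236.5),(387,1),(249,3)],.014);print(W.round(4).tolist())
W=ray(d,[(299,94),(336.5,94),(337,133),(300,133.5)],.014);print(W.round(4).tolist(),W.mean(0));print(ray(d,[(324,116)],.026))
E
```

```text
[[0.5165, -0.0435, 0.014], [0.6367, -0.0442, 0.014], [0.6357, 0.1677, 0.014], [0.5184, 0.1668, 0.014]]
[[0.5593, 0.0925, 0.014], [0.5932, 0.0923, 0.014], [0.5939, 0.058, 0.014], [0.5595, 0.0577, 0.014]] [0.57645382 0.07512691 0.014     ]
[[0.58173721 0.07351231 0.026     ]]
```

View pics/m1.png

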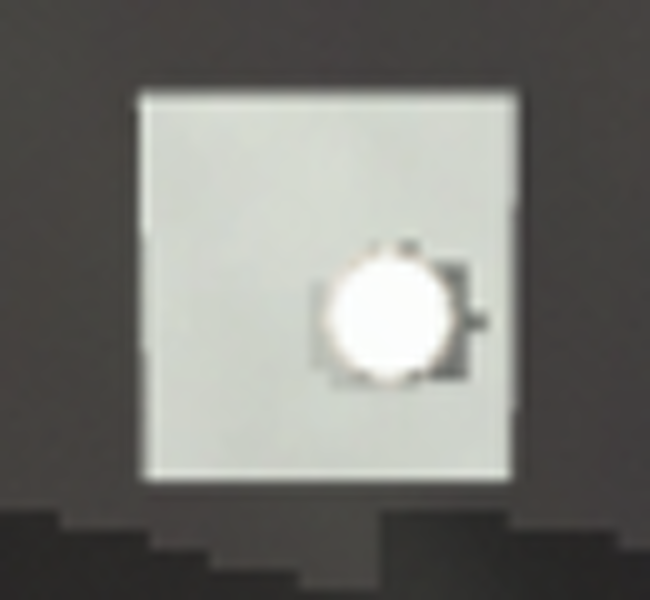

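The pin tip in the crop is at (390,315), full-frame (323.5,116), and the insert spans crop (138..518, 92..482). That puts the pin at about (0.5815, 0.073), offset (+5.3,-1.8) mm in the foot. Next, the handle.

Call:
step_arm --steps '[[[1,-0.04,-0.012,0,0,0,0.7],[1,-0.04,-0.012,0,0,0,0],[1,-0.04,-0.012,0,0,0,0],[1,-0.04,-0.012,0,0,0,0],[1,-0.04,-0.012,0.005,0,0,0],[1,-0.04,-0.012,0.02,0,0,0],[1,-0.04,-0.012,0.025,0,0,0],[1,-0.04,-0.012,0.025,0,0,0]]]'

```text
t: 2.6
position: [0.4778, -0.3158, 0.2284]
tcp_rot: [2.233, 2.209, 0.001]
force: [0.3, 0.1, -0.2]
gripper_width: 1.0
finger_force: 0.0
```

Call:
step_arm --steps '[[[1,0,0,0.03,0,0,0],[1,0,0,0.03,0,0,0],[1,0,0,0,0,0,0]]]'

```text
t: 2.9
position: [0.4761, -0.3127, 0.1642]
tcp_rot: [-2.227, -2.201, -0.0]
force: [0.7, 0.4, 0.0]
gripper_width: 1.001
finger_force: 0.0
```

```bash
python3 - <<'E'
from h import *
w=shot('wrist','w2');s=shot('side','s2');o=get_obs();print(o['position'],o['tcp_rot'])
a=w['image'][:,:,::-1];b=s['image'][:,:,::-1]
m=np.zeros((480,800,3),np.uint8);m[:,:400]=a[:,120:520];m[:,400:]=cv2.resize(b[130:250,300:400],None,fx=4,fy=4,interpolation=cv2.INTER_CUBIC)[:480]
cv2.imwrite('pics/m2.png',m)
E
```

```text
[ 0.47841977 -0.31458605  0.16904112] [-2.23284186e+00 -2.20858728e+00 -1.63316368e-04]
```

View pics/m2.png

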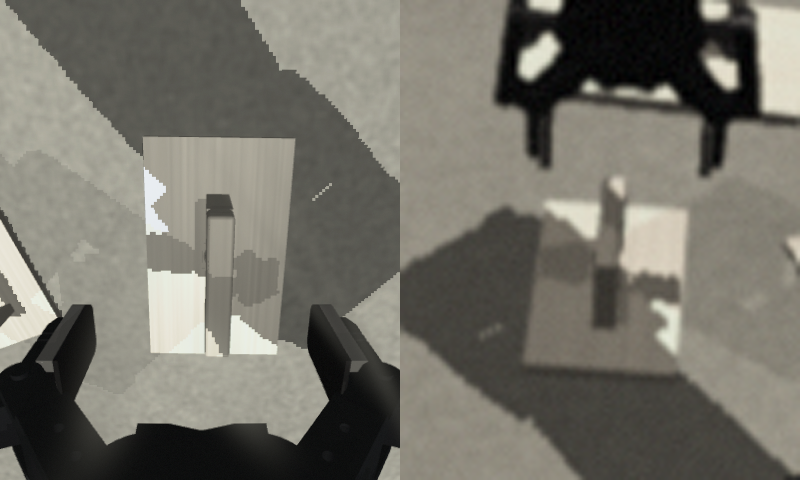

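```bash
python3 - <<'E'
from h import *
d=load('w2')
W=ray(d,np.array([(143.5,137),(295,139),(277.5,354.5),(151.5,353)])+[120,0],.008)
print(W.round(4).tolist(),fit([(-.045,.075),(.045,.075),(.045,-.075),(-.045,-.075)],W))
print(ray(d,np.array([(206,216),(234,216),(231,355),(206,355)])+[120,0],.059).round(4).tolist())
o=get_obs();print(R.from_rotvec(o['tcp_rot']).as_matrix().round(4))
E
```

```text
[[0.4414, -0.2457, 0.008], [0.5305, -0.2478, 0.008], [0.528, -0.3975, 0.008], [0.438, -0.3954, 0.008]] (array([ 0.48445376, -0.32161133]), np.float64(-0.020571309539629965), np.float64(0.0004868671768785138))
[[0.4776, -0.28, 0.059], [0.4911, -0.2802, 0.059], [0.4908, -0.3599, 0.059], [0.4769, -0.3598, 0.059]]
[[ 1.090e-02  9.999e-01 -6.000e-04]
 [ 9.999e-01 -1.090e-02  8.000e-04]
 [ 8.000e-04 -6.000e-04 -1.000e+00]]
```

Left half (wrist): plate corners at (143,137), (295,139), (277,354) and (151,353), with the handle upright between the open fingers. Right half (side): the gripper is above and clear of the handle. The plate is at (0.4844,-0.3215), yaw -0.021.

Call:
step_arm --steps '[[[1,-0.006,0.006,0.02,0,0,0.55],[1,0,0,0.02,0,0,0],[1,0,0,0.015,0,0,0],[1,0,0,0.008,0,0,0],[1,0,0,0,0,0,0],[1,0,0,0,0,0,0]]]'

```text
t: 3.6
position: [0.4847, -0.3218, 0.1069]
tcp_rot: [2.244, 2.197, 0.0]
force: [-0.0, 0.1, 0.9]
gripper_width: 0.999
finger_force: 0.0
```

Call:
step_arm --steps '[[[0,0,0,0.001,0,0,0],[0,0,0,0,0,0,0],[0,0,0,0,0,0,0],[0,0,0,0,0,0,0],[0,0,0,0,0,0,0],[0,0,0,0,0,0,0],[0,0,0,0,0,0,0],[0,0,0,0,0,0,0]]]' --squeeze 60

```text
t: 4.4
position: [0.4843, -0.3217, 0.1052]
tcp_rot: [2.245, 2.197, -0.0]
force: [-1.0, -0.3, 2.2]
gripper_width: 0.152
finger_force: 59.6
```

Call:
step_arm --steps '[[[0,0,0,-0.005,0,0,0],[0,0,0,-0.015,0,0,0],[0,0,0,-0.03,0,0,0],[0,0,0,-0.03,0,0,-1.2],[0,0.01,0.0025,-0.015,0,0,0],[0,0.025,0.006,0,0,0,0],[0,0.035,0.0085,0,0,0,0],[0,0.04,0.01,0,0,0,0]]]'

```text
t: 5.2
position: [0.5108, -0.21, 0.1996]
tcp_rot: [-2.224, -2.218, -0.0]
force: [0.9, 0.1, -5.8]
gripper_width: 0.152
finger_force: 59.1
```

Call:
step_arm --steps '[[[0,0.045,0.011,0,0,0,0],[0,0.045,0.011,0,0,0,0],[0,0.045,0.011,0,0,0,0],[0,0.045,0.011,0,0,0,0],[0,0.04,0.01,0,0,0,0],[0,0.03,0.008,0,0,0,0],[0,0.02,0.005,0,0,0,0],[0,0,0,0,0,0,0]]]'

```text
t: 6.0
position: [0.5777, 0.0616, 0.1992]
tcp_rot: [-2.217, -2.223, 0.001]
force: [0.1, 0.0, -6.2]
gripper_width: 0.153
finger_force: 59.1
```

```bash
python3 - <<'E'
from h import *
o=get_obs();print(o['t'],o['position'],o['force'],o['ft_torque'],R.from_rotvec(o['tcp_rot']).as_matrix().round(4))
E
```

```text
6.0 [0.57767996 0.06162519 0.19923616] [ 0.13179674  0.01866281 -6.15565315] [-0.12235534  0.0677352   0.02167646] [[-0.0028  1.     -0.0016]
 [ 1.      0.0028  0.0012]
 [ 0.0012 -0.0016 -1.    ]]
```

Call:
step_arm --steps '[[[0,0.012,0.004,0.015,0,0,0.1],[0,0,0,0.02,0,0,0],[0,0,0,0.015,0,0,0],[0,0,0,0.004,0,0,0],[0,0,0,0,0,0,0],[0,0,0,0,0,0,0]]]'

```text
t: 6.6
position: [0.5829, 0.07, 0.1467]
tcp_rot: [2.224, 2.217, 0.001]
force: [0.5, -0.3, -5.4]
gripper_width: 0.152
finger_force: 59.1
```

```bash
python3 - <<'E'
from h import *
s=shot('side','s3');o=get_obs();print(o['t'],o['position'],o['force'],o['ft_torque'],o['tcp_rot'])
b=s['image'][:,:,::-1]
cv2.imwrite('pics/m3.png',cv2.resize(b[260:400,225:365],None,fx=4.2,fy=4.2,interpolation=cv2.INTER_CUBIC))
# plate origin prediction: corners of plate top if origin at TCP xy
T=R.from_rotvec(o['tcp_rot']).as_matrix()
c=[(o['position']+T@np.array([y,x,.0972])) for x,y in((.045,.075),(.045,-.075),(-.045,-.075),(-.045,.075))]
print(((proj(s,c)-[225,260]+.5)*4.2-.5).round(1).tolist())
E
```

```text
6.65 [0.58314673 0.07004177 0.14700671] [-0.14437656 -0.41443643 -5.89638643] [ 0.00139961 -0.00313948  0.00554517] [2.22358096e+00 2.21713847e+00 1.99426262e-03]
[[146.3, 385.9], [199.6, 115.6], [387.7, 128.3], [353.6, 402.0]]
```

View pics/m3.png

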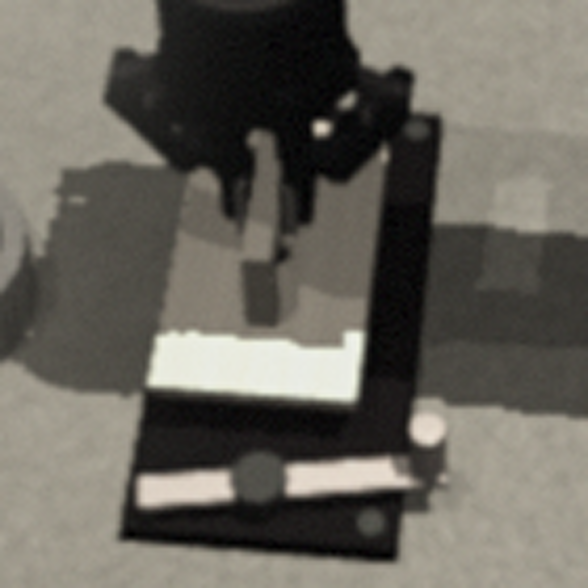

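Side crop: the plate hangs over the foot with its near corners at (149,388) and (359,404), as predicted to within 1 px. It is clear of the latch arm at (260,480) and the grip at (428,430).

Call:
step_arm --steps '[[[0,0.0035,-0.0015,0.005,0,0,0],[0,0,0,0.005,0,0,0],[0,0,0,0.002,0,0,0],[0,0,0,0,0,0,0],[0,0,0,0,0,0,0],[0,0,0,0,0,0,0]]]'

```text
t: 7.25
position: [0.5811, 0.0738, 0.1341]
tcp_rot: [2.224, 2.218, 0.0]
force: [0.5, -0.8, -5.5]
gripper_width: 0.153
finger_force: 59.1
```

Call:
step_arm --steps '[[[0,0,0,0.001,0,0,0],[0,0,0,0.001,0,0,0],[0,0,0,0.001,0,0,0],[0,0,0,0,0,0,0]]]'

```text
t: 7.65
position: [0.5808, 0.0738, 0.1306]
tcp_rot: [-2.224, -2.219, 0.001]
force: [0.1, 0.2, -5.2]
gripper_width: 0.152
finger_force: 59.1
```

Call:
step_arm --steps '[[[0,0,0.0005,0.001,0,0,0],[0,0,0,0.001,0,0,0],[0,0,0,0,0,0,0]]]'

```text
t: 7.95
position: [0.5814, 0.0739, 0.1287]
tcp_rot: [-2.224, -2.219, 0.0]
force: [-0.0, 0.5, -6.4]
gripper_width: 0.149
finger_force: 59.1
```

Call:
step_arm --steps '[[[0,0,0,0.001,0,0,0],[0,0,0,0.001,0,0,0],[0,0,0,0.001,0,0,0],[0,0,0,0,0,0,0]]]'

```text
t: 8.35
position: [0.5813, 0.0739, 0.1256]
tcp_rot: [-2.224, -2.219, 0.0]
force: [0.4, -0.6, -6.6]
gripper_width: 0.149
finger_force: 59.1
```

Call:
step_arm --steps '[[[0,0,0,0.001,0,0,0],[0,0,0,0.001,0,0,0],[0,0,0,0.001,0,0,0],[0,0,0,0.001,0,0,0],[0,0,0,0,0,0,0]]]'

```text
t: 8.85
position: [0.5813, 0.0738, 0.1217]
tcp_rot: [-2.224, -2.219, 0.0]
force: [-0.2, 0.4, -5.7]
gripper_width: 0.153
finger_force: 59.1
```

Call:
step_arm --steps '[[[0,0,0,0.001,0,0,0],[0,0,0,0.001,0,0,0],[0,0,0,0,0,0,0]]]'

```text
t: 9.15
position: [0.5814, 0.0739, 0.1197]
tcp_rot: [-2.224, -2.219, 0.0]
force: [0.1, -0.5, -5.6]
gripper_width: 0.152
finger_force: 59.1
```

Call:
step_arm --steps '[[[0,0,0,0.0005,0,0,0],[0,0,0,0.0005,0,0,0],[0,0,0,0,0,0,0]]]'

```text
t: 9.45
position: [0.5815, 0.0739, 0.1192]
tcp_rot: [-2.224, -2.219, 0.0]
force: [-1.9, -0.5, -3.0]
gripper_width: 0.149
finger_force: 59.5
```

Contact came at TCP z 0.1192, which is exactly the seated height. Release and lift.

Call:
step_arm --steps '[[[0.6,0,0,0,0,0,0],[0.6,0,0,0,0,0,0],[0.6,0,0,0,0,0,0],[0.6,0,0,0,0,0,0],[0.6,0,0,-0.01,0,0,0],[0.6,0,0,-0.03,0,0,0],[0.6,0,0,-0.04,0,0,0],[0.6,0,0,-0.04,0,0,0]]]'

```text
t: 10.25
position: [0.5812, 0.0739, 0.2407]
tcp_rot: [-2.224, -2.219, 0.0]
force: [1.6, 0.2, -0.8]
gripper_width: 0.597
finger_force: 0.0
```

```bash
python3 - <<'E'
from h import *
s=shot('side','s4');w=shot('wrist','w4');o=get_obs();print(o['t'],o['position'],o['force'],o['tcp_rot'])
m=np.zeros((480,800,3),np.uint8)
m[:,:400]=cv2.resize(s['image'][278:398,248:348,::-1],None,fx=4,fy=4,interpolation=cv2.INTER_CUBIC);m[:,400:]=w['image'][:,120:520,::-1]
cv2.imwrite('pics/m4.png',m)
E
```

```text
10.35 [0.58481026 0.07375632 0.24698461] [ 0.41316862 -0.24608462  0.25942738] [2.21661382 2.2117114  0.014147  ]
```

View pics/m4.png

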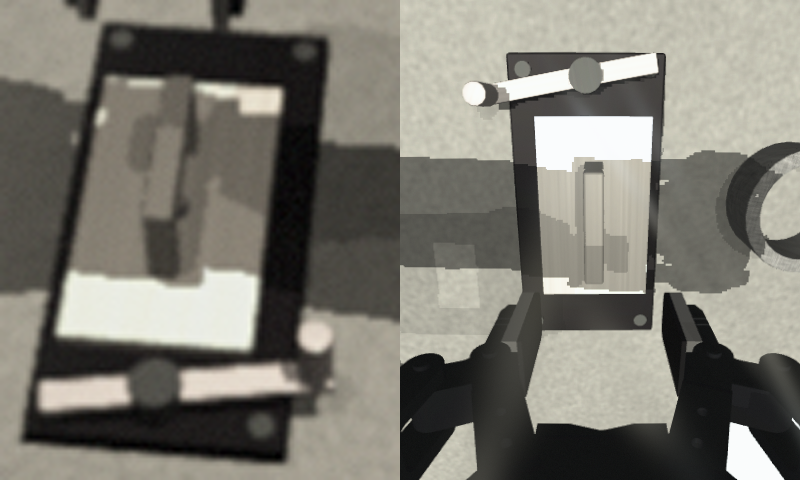

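The plate lies square on the foot. In the wrist half its corners are at (534,117), (652,117), (645,294) and (543,294). The latch pivot is at (585,75), and the grip top is at (474,93), full frame (194,93).

```bash
python3 - <<'E'
from h import *
w=load('w4')
print('plate',ray(w,np.array([(534,117),(652.5,117),(645.5,294),(543,294)])-[280,0],.022).round(4))
p=ray(w,[(305,75)],.036)[0];g=ray(w,[(193.5,93)],.0645)[0];print(p,g,np.linalg.norm((g-p)[:2]))
s=load('s4');print(ray(s,[(248+314.5/4,278+334/4)],.0645),ray(s,[(248+154/4,278+382/4)],.036))
o=get_obs();print(o['q'])
E
```

```text
plate [[ 0.5366  0.1488  0.022 ]
 [ 0.6266  0.1485  0.022 ]
 [ 0.6264 -0.0017  0.022 ]
 [ 0.5358 -0.0009  0.022 ]]
[0.57607615 0.17740115 0.036     ] [0.50541824 0.16509229 0.0645    ] 0.07172201892091914
[[0.504792 0.164062 0.0645  ]] [[0.57559331 0.17749968 0.036     ]]
[-6.67612616e-02  1.57078772e-01  1.76829119e+00  3.35619272e-05
  1.20255115e+00 -6.45590096e-02]
```

Pivot is at (0.576,0.1775), grip at (0.505,0.165). I'll straddle the grip with the tool turned 45° and sweep it along the arc.

Call:
step_arm --steps '[[[0.4,0.03,-0.025,0,0,0,0],[0.4,0.03,-0.025,0,0,0,0],[0.4,0.031,-0.026,0,0,0,-7.5],[0.4,0,0,0,0,0,-7.5],[0.4,0,0,0,0,0,-7.5],[0.4,0,0,0,0,0,-7.5],[0.4,0,0,0,0,0,-7.5],[0.4,0,0,0,0,0,-7.5]]]'

```text
t: 11.15
position: [0.5056, 0.1651, 0.2391]
tcp_rot: [1.198, 2.904, 0.0]
force: [-0.0, 0.5, -0.4]
gripper_width: 0.398
finger_force: 0.0
```

Call:
step_arm --steps '[[[0.4,0,0,0,0,0,0],[0.4,0,0,0,0,0,0]]]'

```text
t: 11.35
position: [0.5056, 0.165, 0.239]
tcp_rot: [1.21, 2.899, 0.0]
force: [-0.3, -0.2, 0.3]
gripper_width: 0.396
finger_force: 0.0
```

```bash
python3 - <<'E'
from h import *
o=get_obs();T=R.from_rotvec(o['tcp_rot']).as_matrix();print(o['position'],T.round(3))
print(T.T@(np.array([.5052,.1648,.115])-o['position']))
E
```

```text
[0.50562315 0.16502957 0.23896071] [[-0.703  0.711  0.   ]
 [ 0.711  0.703  0.   ]
 [-0.     0.    -1.   ]]
[ 0.00013736 -0.00046899  0.12396068]
```

Call:
step_arm --steps '[[[0.4,0,0,0.03,0,0,0],[0.4,0,0,0.035,0,0,0],[0.4,0,0,0.03,0,0,0],[0.4,0,0,0.018,0,0,0],[0.4,0,0,0.01,0,0,0],[0.4,0,0,0,0,0,0],[0.4,0,0,0,0,0,0]]]'

```text
t: 12.05
position: [0.5064, 0.1651, 0.1168]
tcp_rot: [1.206, 2.899, 0.001]
force: [0.3, 0.2, 0.1]
gripper_width: 0.399
finger_force: 0.0
```

Call:
step_arm --steps '[[[0.28,0,0,0,0,0,0],[0.28,0,0,0,0,0,0],[0.28,0.006,0.0045,0,0,0,0],[0.28,0.0055,0.0055,0,0,0,0],[0.28,0.005,0.006,0,0,0,0],[0.28,0.004,0.006,0,0,0,0],[0.28,0.0035,0.0065,0,0,0,0],[0.28,0.003,0.007,0,0,0,0]]]'

```text
t: 12.85
position: [0.5115, 0.2101, 0.1154]
tcp_rot: [-1.205, -2.9, 0.0]
force: [-1.9, -0.3, 0.2]
gripper_width: 0.286
finger_force: 1.1
```

Call:
step_arm --steps '[[[0.28,0.0035,0.0145,0,0,0,0],[0.28,0.0005,0.015,0,0,0,0],[0.28,-0.003,0.015,0,0,0,0],[0.28,-0.006,0.014,0,0,0,0],[0.28,-0.004,0.006,0,0,0,0],[0.28,-0.0045,0.006,0,0,0,0],[0.28,-0.0035,0.0035,0,0,0,0],[0.28,0,0,0,0,0,0]]]'

```text
t: 13.65
position: [0.5771, 0.2492, 0.1161]
tcp_rot: [1.206, 2.9, 0.001]
force: [-0.4, -0.8, 1.0]
gripper_width: 0.28
finger_force: 0.0
```

Call:
step_arm --steps '[[[0.28,-0.0015,0.0015,0,0,0,0],[0.28,-0.0015,0.0015,0,0,0,0],[0.28,0,0,0,0,0,0]]]'

```text
t: 13.95
position: [0.5806, 0.2492, 0.1159]
tcp_rot: [1.206, 2.901, 0.0]
force: [0.3, -0.7, -0.1]
gripper_width: 0.283
finger_force: 0.2
```

Call:
step_arm --steps '[[[0.28,-0.001,0.001,0,0,0,0],[0.28,-0.001,0.001,0,0,0,0],[0.28,0,0,0,0,0,0]]]'

```text
t: 14.25
position: [0.5827, 0.2492, 0.1156]
tcp_rot: [-1.205, -2.899, 0.002]
force: [-4.7, -1.2, 2.0]
gripper_width: 0.281
finger_force: 2.2
```

At the stop (4.7 N). Back off, open, lift.

Call:
step_arm --steps '[[[0.4,0.0015,-0.0015,0,0,0,0],[0.4,0.001,-0.001,0,0,0,0],[0.4,0,0,0,0,0,0],[0.4,0,0,-0.02,0,0,0],[0.4,0,0,-0.04,0,0,0],[0.4,0,0,-0.04,0,0,0],[0.4,0,0,-0.04,0,0,0],[0.4,0,0,0,0,0,0]]]'

```text
t: 15.05
position: [0.583, 0.2502, 0.2639]
tcp_rot: [1.201, 2.89, 0.013]
force: [-0.3, -0.6, 0.4]
gripper_width: 0.405
finger_force: 0.0
```

```bash
python3 - <<'E'
from h import *
s=shot('side','s5');w=shot('wrist','w5');o=get_obs();print(o['t'],o['position'],o['force'])
m=np.zeros((480,800,3),np.uint8)
m[:,:400]=cv2.resize(s['image'][278:398,248:348,::-1],None,fx=4,fy=4,interpolation=cv2.INTER_CUBIC);m[:,400:]=w['image'][:,120:520,::-1]
cv2.imwrite('pics/m5.png',m)
E
```

```text
15.15 [0.58040242 0.24952422 0.25739307] [-0.10816271  1.08282803  1.07327579]
```

View pics/m5.png

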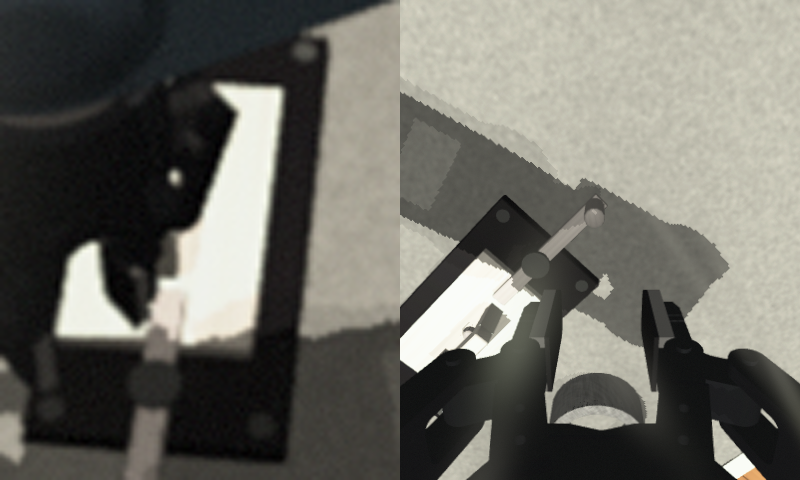

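The latch lies along the foot with its nose over the plate's end: pivot (155,383), nose to (175,285) in the side half, grip at (595,215) in the wrist half. The plate's corners have not moved, still at (55,338) and (254,351). Hand in after a short settle.

Call:
step_arm --steps '[[[0.4,0,0,0,0,0,0],[0.4,0,0,0,0,0,0],[0.4,0,0,0,0,0,0],[0.4,0,0,0,0,0,0]]]'

```text
t: 15.55
position: [0.5795, 0.2493, 0.2549]
tcp_rot: [-1.205, -2.9, 0.002]
force: [-0.1, -0.4, -0.2]
gripper_width: 0.402
finger_force: 0.0
```

```bash
python3 -c "
from h import *
print(sign_off())"
```

```text
the job is handed in; nothing more can be done
None
```

The middle-sized plate is down on the pin, flat and square on the foot. The latch is shut to its stop over the plate's end, the gripper is released and clear, and I handed the job in at about 15.6 s; sign-off gave no verdict back.

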